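# Clamp the copper panel: screw the lever bolt snug and fold its lever

## Task

Clamp the copper leaf panel for chasing: with its red lever still standing, turn the lever bolt of the clamp that holds the copper clockwise until it stops snug, then fold that lever fully down flat. Leave the other clamp, with the plain wooden board, untouched.

Things in the scene. Friction and masses are not known exactly. Their poses are not given: they have to be found in the camera images.
- copper_bolt (a joint): bolt of the clamp with the copper panel, vertical axis. Turn in rad, growing clockwise seen from above (screwing in): starts at 0.2 to 0.5; 1.4 is snug, a firm stop; one grasp is enough. Takes 0.15 N m, stays where left, sinks 1 mm per rad. When snug its lever folds along the aluminium strap (105 x 32 mm, top 41 mm above bench), away from the copper. Steel base 220 x 130 x 22 mm.
- copper_lever (a joint): red lever hinged on that bolt's brass head (29 mm across, top 70 mm above bench), hinge pin 61 mm above bench. Value in rad: 0 stands straight up, 1.57 is folded flat (a firm stop). Starts nearly upright (0 to 0.12), needs about 4 N at its upper part, stays where left.
- copper_grip (a point): point inside that red lever, 55 mm from its hinge pin; with the lever upright it is on the bolt's axis, 116 mm above bench. The lever is a straight bar: 18 mm wide along this frame's y (the pin's line, always level), 12 mm thick along x, reaching 84 mm from the pin along z. It folds towards -x. Turns with bolt and lever; when snug, the copper lies on the +x side.
- spare_clamp: the other clamp, a bystander: same steel base, strap and standing red lever (top 145 mm above bench), but with a pale wooden board instead of copper. Origin on the bench, on its bolt's axis; x points along the base towards its board (base from x -85 to +135 mm, y -65 to +65 mm), z up. Leave it untouched.

How it is judged:
On the way:
1. the copper clamp's bolt is turned to within 0.2 rad of snug while its lever still stands (within 0.4 rad of upright) (value of joint copper_bolt above 1.2 rad and value of joint copper_lever below 0.4 rad), for 0.2 s.
At the end, for the whole second after the job is handed in: The copper clamp's bolt is still within 0.2 rad of snug (above 1.2), its lever is folded to within 0.2 rad of flat (above 1.37) and at rest (value of joint copper_bolt above 1.2 rad and value of joint copper_lever above 1.37 rad and velocity of joint copper_lever between -0.1 and 0.1 rad/s); the robot touches nothing.
It fails at once if the robot touches the other clamp with more than 2 N (contact force between spare_clamp and the fingers above 2 N or contact force between spare_clamp and the arm above 2 N).
It also fails if it takes over 40 s, if anything falls off the work surface, if the arm or the gripper's body presses on something with over 40 N, if the wrist force passes 120 N, or if a joint passes its speed limit or range.

## Robot

A 6-joint arm with a two-finger parallel gripper is mounted at the origin on the work surface. World frame = base frame: x ahead of the robot, y to its left, z up, the work surface at z = 0. Lengths are in m, angles in rad, forces in N, time in s.
With the tool pointing down it reaches from about 0.35 to 0.8 m from the base axis. Payload 7.3 kg.
Tool frame: the origin (TCP) lies on the centre line of the jaws, within the pads' length; the fingertips stand 22 mm ahead of it and the grasp point (between the pads) lies 3 mm ahead of it; z points along the fingers, y is the line along which they close (so a half turn about z gives the same grasp; the last joint's range is limited). The gripper opens to 85 mm and grips with 20 to 120 N. Pads are 22 mm wide; open, the fingers measure 114 mm over their backs; the gripper's body (76 mm by 85 mm) begins 54 mm behind the grasp point. The pads swing forward as they close: fully open they stand 13 mm farther back than shut.
Start: joints at [-1.448, 0.342, 1.524, -0, 1.275, -0.146], TCP at [0.139, -0.506, 0.253] pointing down, gripper open.
Joint ranges: [-2.53, 2.53], [-0.77, 2.02], [0.04, 2.7], [-1, 4.14], [0.28, 2.66], [-3.11, 3.11]. Speed limits (rad/s): [2.57, 2.57, 3.14, 3.14, 3.14, 3.14].

## Interface

Orientations are given as [roll, pitch, yaw] about the fixed x, y, z axes, in that order (R = Rz(yaw) Ry(pitch) Rx(roll)).
In Python, from bench import status, imaging, order gives the robot as it stands.
- The arm moves only by the tool carry_out, never from a script. Its argument "series" is a list of rows, each a list of 7 numbers: the shift along the tool's x, y, z in m, then the turn, a rotation vector about the tool's x, y, z in degrees, then the opening, from 0 (shut) to 1 (fully open). In form: [[tx, ty, tz, wx, wy, wz, grip], ...]. A call has 1 to 5 rows; each row is the pose to reach, as a shift and turn from the pose commanded when the call began, along the tool's axes at that moment; what a row does not reach only later rows make up. A row lasts 1/10 s, in which the tool goes at most 50 mm and 8.59 degrees, less where a joint would pass 70% of its speed; a pose out of reach is approached as far as the arm can. A call with a gripper value outside its range is refused whole. The fingers move at their own pace and stop on an object; "force" is the grip in N (left out, the last holds). Time passes only in rows, so rows that repeat a pose let the fingers close. It gives the time, the measured TCP pose, the force, the opening and the grip force at its end, in the units of the state.
- status.get_obs(): the state, without advancing time (a new reading comes with each control period).
- imaging.read_camera(name): name is "scene" or "side" or "wrist"; returns the picture (420x560x3 uint8, blue, green, red); there is no depth.
- imaging.camera_params(name): a dict with "mtx" (3x3 intrinsics, pixels), "D" ([k1, k2, p1, p2, k3] as OpenCV has them; the pictures are not rectified), "position" and "orientation" of the camera in the world; the wrist camera has in their place "T_tool_cam" (4x4, takes a point from camera to tool coordinates, whose origin is the TCP and whose axes are the flange's). Camera axes: x right, y up, looking along -z (the intrinsics and any distortion apply to the point x, -y, -z); pixel columns grow to the right and rows downward; lengths in m; the calibration is good to about 2 mm. A picture is of the moment at which its call begins: read the wrist's pose just before it. camera_params takes no time and is no camera call.
- order.finish_job(): hands the job in; it is judged then, once.
The state is a dict: "time": time; "qpos": joint angles; "qd": joint speeds; "tau": joint torques, N m; "eef_pos": TCP position; "orientation": TCP orientation; "contact_force": force on the tool from outside, world axes, zero at the start; "wrist_torque": the same for the moment, N m; "finger_gap": finger opening in m; "finger_force": force on a finger pad.
Only numpy, scipy, OpenCV 4.12 (cv2) and the standard library are available. Lean on these libraries where they do the work, as an engineer would, in place of code of your own. Each camera call takes 0.05 s, during which the arm holds its last target. There are 200 camera calls.

## Working session

There is one attempt and no reset: what is moved stays moved. The work goes in short steps, Python scripts to look and compute and a tool call to move; the robot and the scene stay as the last step left them, time stands still between calls to the robot, and variables do not carry over. Pictures are saved under pics/ and viewed, at most 10 in all, crops included, and the job is handed in when it is done.

Besides the shell and the picture viewer there is one more tool, called after ">>>" as a command line: name --pt "numbers of a row" for each row, then --argument value for the rest. carry_out: Moves the arm, as the interface text tells. Its arguments: {"type":"object","properties":{"series":{"type":"array"},"force":{"type":"number"}},"required":["series"]}

```bash
mkdir -p pics
python3 - <<'E'
from bench import status, imaging
import cv2
print(status.get_obs())
for n in ("scene","side"):
    cv2.imwrite(f"pics/{n}0.png",imaging.read_camera(n)); print(n,imaging.camera_params(n))
print(imaging.camera_params("wrist"))
E
```

```text
{'time': 0.0, 'qpos': array([-1.44800604e+00,  3.42755214e-01,  1.52499030e+00,  3.33998403e-05,
        1.27539095e+00, -1.45986519e-01]), 'qd': array([-0.00084228,  0.00099851, -0.00056615,  0.00027556, -0.00171037,
        0.00116165]), 'tau': array([ 2.31082697e-03, -4.33666384e+01, -2.46011478e+01,  3.89611978e-05,
        7.79300026e-03,  1.08281247e-05]), 'eef_pos': array([ 0.13940895, -0.50578867,  0.25261839]), 'orientation': array([-3.14006991e+00, -2.56173563e-04,  2.68766867e-01]), 'contact_force': array([ 1.09454866, -0.43855689, -0.62612175]), 'wrist_torque': array([ 0.00887585,  0.04429764, -0.02582193]), 'finger_force': 0.0, 'finger_gap': 0.08501230087367091}
scene {'mtx': array([[382.17132993,   0.        , 271.93135773],
       [  0.        , 382.17132993, 212.68372869],
       [  0.        ,   0.        ,   1.        ]]), 'D': array([0.01363447, 0.        , 0.        , 0.        , 0.        ]), 'position': array([0.85164472, 0.37144522, 0.58709054]), 'orientation': array([ 0.76661152, -0.01997138,  2.50569177])}
side {'mtx': array([[442.18795075,   0.        , 281.
[... 206 characters left out ...]
array([0.32649614, 0.60481312, 0.49413318]), 'orientation': array([ 1.04778268,  0.01490738, -2.71702569])}
{'mtx': array([[333.60484412,   0.        , 280.92089185],
       [  0.        , 333.60484412, 209.98190507],
       [  0.        ,   0.        ,   1.        ]]), 'D': array([0.00206357, 0.        , 0.        , 0.        , 0.        ]), 'T_tool_cam': array([[ 7.28609227e-04,  9.54813013e-01,  2.97206292e-01,
         7.53747838e-02],
       [ 9.99999643e-01, -5.68463202e-04, -6.25265714e-04,
         4.63894633e-04],
       [-4.28061000e-04,  2.97206642e-01, -9.54813086e-01,
        -1.19632462e-01],
       [ 0.00000000e+00,  0.00000000e+00,  0.00000000e+00,
         1.00000000e+00]])}
```

View pics/scene0.png

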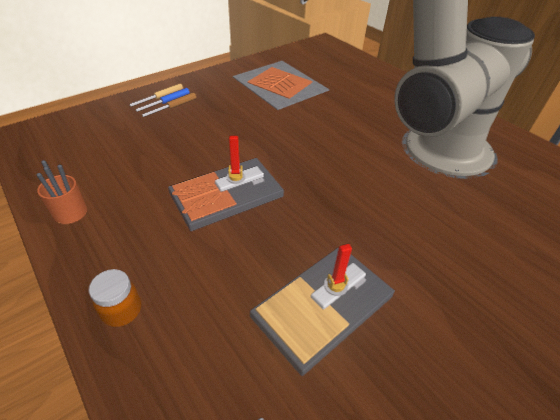

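View pics/side0.png

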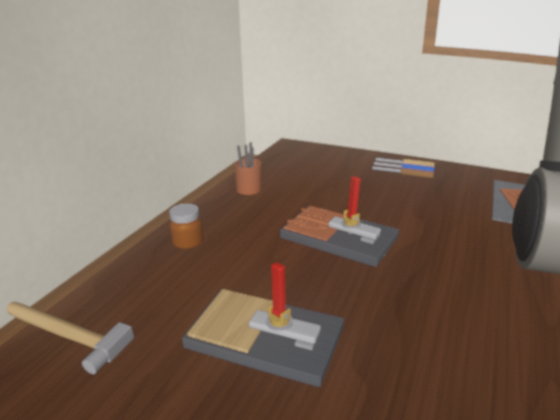

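The scene view has the copper clamp at about (230,185) with its lever at (236,155), and the spare at (330,300). In the side view the copper clamp is at (345,230) and the spare at (270,325). I'll enlarge the copper clamp.

Run:
```python
import cv2,numpy as np
a=cv2.imread("pics/scene0.png")[125:230,160:293]; b=cv2.imread("pics/side0.png")[165:270,275:408]
f=lambda x:cv2.resize(x,None,fx=6,fy=6,interpolation=cv2.INTER_CUBIC)[:600]
A=f(a);B=f(b);print(A.shape,B.shape)
cv2.imwrite("pics/ca.png",A[:600,:800]);cv2.imwrite("pics/cb.png",B[:600,:800])
```

```text
(600, 798, 3) (600, 798, 3)
```

View pics/ca.png

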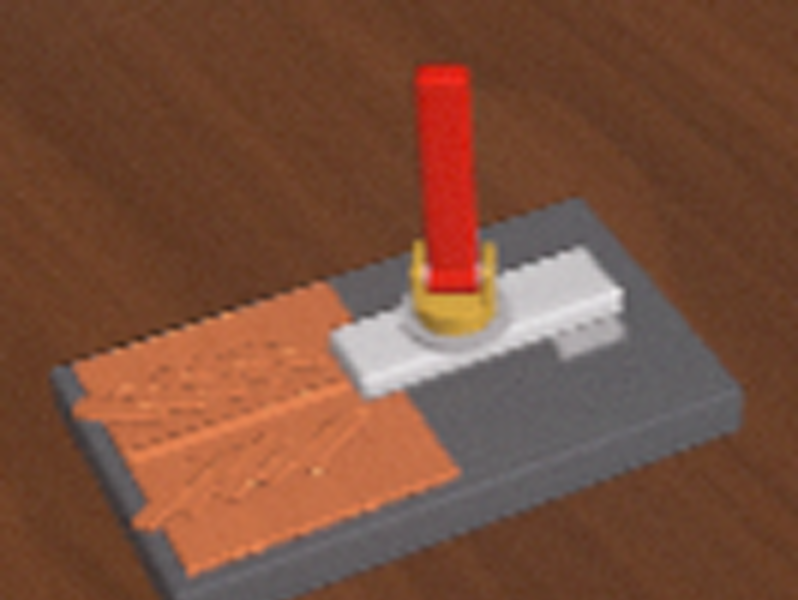

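View pics/cb.png

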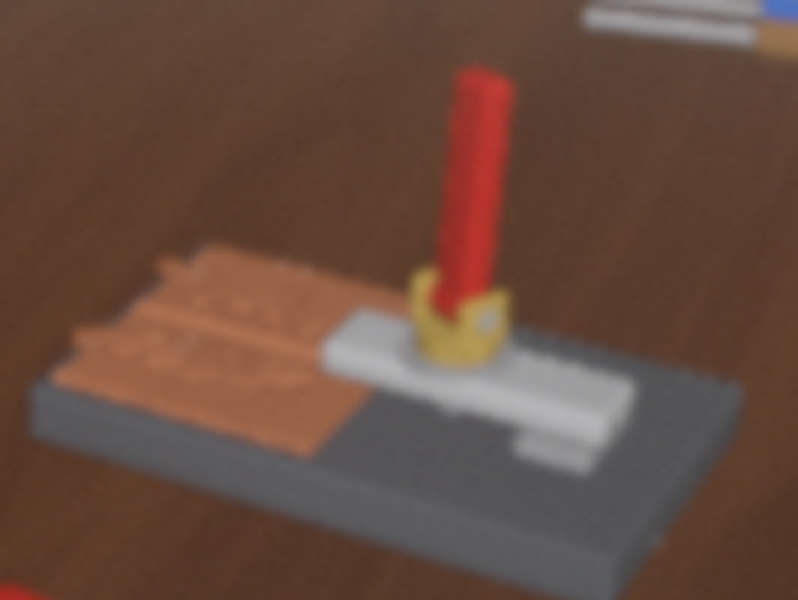

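Scene crop: lever top is at (443,75) and the base corners are at (740,392), (582,200), (55,368). Side crop: lever top is at (487,82) and the corners are at (742,388), (612,560), (35,388). Next I'll fit the pose.

```bash
cat > h.py <<'E'
import numpy as np,cv2
from scipy.spatial.transform import Rotation as R
from bench import status, imaging
def cam(n,obs=None):
    p=imaging.camera_params(n)
    if n=="wrist":
        T=np.eye(4);T[:3,:3]=R.from_euler("xyz",obs["orientation"]).as_matrix();T[:3,3]=obs["eef_pos"]
        T=T@p["T_tool_cam"]
    else:
        T=np.eye(4);T[:3,:3]=R.from_euler("xyz",p["orientation"]).as_matrix();T[:3,3]=p["position"]
    return T,p["mtx"],p["D"]
def proj(P,c):
    T,K,D=c; q=(np.atleast_2d(P)-T[:3,3])@T[:3,:3]*[1,-1,-1]
    return cv2.projectPoints(q.reshape(-1,1,3),np.zeros(3),np.zeros(3),K,D)[0].reshape(-1,2)
def base(x,y,w,p): 
    c,s=np.cos(w),np.sin(w); p=np.atleast_2d(p); return np.c_[x+c*p[:,0]-s*p[:,1],y+s*p[:,0]+c*p[:,1],p[:,2]]
E
cat > fit.py <<'E'
from h import *
from scipy.optimize import least_squares
cs,cd=cam("scene"),cam("side")
ps=np.array([[740,392],[582,200],[55,368],[443,75]])/6+[160-.4,125-.4]
pd=np.array([[742,388],[612,560],[35,388],[487,82]])/6+[275-.4,165-.4]
z=.022
A=np.array([[-.085,.065,z],[-.085,-.065,z],[.135,-.065,z]]);B=np.array([[-.085,-.065,z],[-.085,.065,z],[.135,.065,z]])
def f(v):
    x,y,w,dx,dy=v; L=[[x+dx,y+dy,.1445]]
    return np.r_[proj(np.r_[base(x,y,w,A),L],cs)-ps,proj(np.r_[base(x,y,w,B),L],cd)-pd].ravel()
for w in (-2,0,2):
    for x0 in ((.4,-.3),(.6,-.3)):
        r=least_squares(f,[*x0,w,0,0]);print(r.cost,r.x.round(4))
print(f(r.x).round(1))
E
python3 fit.py
```

```text
7.22959932427705 [ 0.5301 -0.1768 -0.1303 -0.0027 -0.0024]
7.229599324277317 [ 0.5301 -0.1768 -0.1303 -0.0027 -0.0024]
7.229599324277877 [ 0.5301 -0.1768 -0.1303 -0.0027 -0.0024]
7.229599324284858 [ 0.5301 -0.1768 -0.1303 -0.0027 -0.0024]
7.229599324279535 [ 0.5301 -0.1768 -0.1303 -0.0027 -0.0024]
7.229599324281212 [ 0.5301 -0.1768 -0.1303 -0.0027 -0.0024]
[ 1.7 -0.8  0.6 -1.5 -1.  -0.8  0.7 -0.9  0.3 -0.5 -0.3  0.4 -2.  -0.3
 -0.8 -0.4]
```

>>> carry_out --pt "0.232 -0.107 -0.02 0 0 -18 1" --pt "0.232 -0.107 -0.02 0 0 -18 1" --pt "0.464 -0.213 -0.02 0 0 -37 1" --pt "0.464 -0.213 -0.02 0 0 -37 1" --pt "0.464 -0.213 -0.02 0 0 -37 1"

```text
time: 0.6
eef_pos: [0.3315, -0.3438, 0.2655]
orientation: [-3.141, -0.0, 0.919]
contact_force: [0.6, -0.5, 0.8]
finger_gap: 0.0855
finger_force: 0.0
```

>>> carry_out --pt "0.243 0.054 0 0 0 0 1" --pt "0.243 0.054 0 0 0 0 1" --pt "0.243 0.054 0 0 0 0 1" --pt "0.243 0.054 0 0 0 0 1" --pt "0.243 0.054 0 0 0 0 1"

```text
time: 1.1
eef_pos: [0.5227, -0.184, 0.2653]
orientation: [-3.141, 0.0, 0.915]
contact_force: [0.2, -0.8, -0.8]
finger_gap: 0.0855
finger_force: 0.0
```

>>> carry_out --pt "0 0 0 0 0 0 1" --pt "0 0 0 0 0 0 1"

```text
time: 1.3
eef_pos: [0.5217, -0.1848, 0.2648]
orientation: [-3.14, 0.001, 0.917]
contact_force: [-0.1, -0.5, 0.1]
finger_gap: 0.0852
finger_force: 0.0
```

Run:
```python
from h import *
o=status.get_obs();im=imaging.read_camera("wrist");cv2.imwrite("pics/w1.png",im)
print(o["eef_pos"],o["orientation"],o["qpos"]);c=cam("wrist",o)
np.savez("w1.npz",T=c[0])
print(proj([[.530,-.177,.070],[.5273,-.1794,.145]],c))
```

```text
[ 0.52173197 -0.18484704  0.2647615 ] [-3.14017115e+00  7.51563674e-04  9.17222341e-01] [-4.78704402e-01  3.86937865e-01  1.42390272e+00 -5.07144917e-04
  1.33228269e+00  1.74990312e-01]
[[282.86495507 175.89990807]
 [282.41456398 200.79178553]]
```

View pics/w1.png

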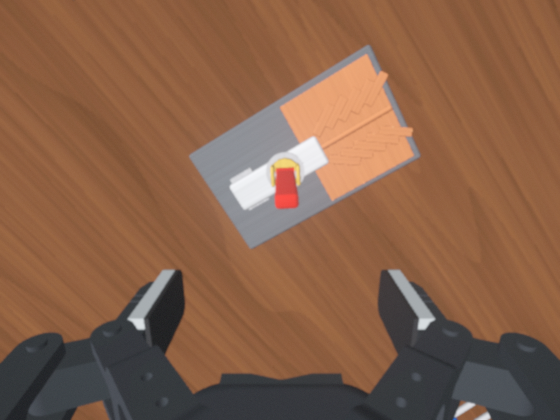

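The wrist view shows the base corners at (369,46), (190,157), (251,247) and (418,156), with the lever near (286,187). I'll enlarge it.

Run:
```python
import cv2
im=cv2.imread("pics/w1.png")[125:225,225:345]
cv2.imwrite("pics/w1c.png",cv2.resize(im,None,fx=6,fy=6,interpolation=cv2.INTER_CUBIC))
```

```text
(no output)
```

View pics/w1c.png

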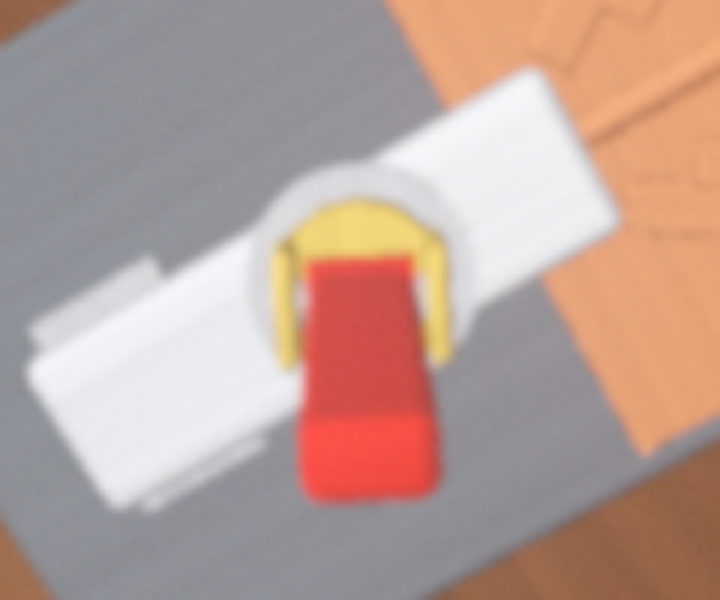

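```bash
cat > fit2.py <<'E'
from h import *
from scipy.optimize import least_squares
import fit
from fit import A,B,cs,cd,ps,pd
p=imaging.camera_params("wrist");cw=(np.load("w1.npz")["T"],p["mtx"],p["D"])
z=.022
C=np.array([[.135,.065,z],[.135,-.065,z],[-.085,.065,z],[-.085,-.065,z]])
def lev(x,y,yaw,t,pts):
    q=np.array(pts,float); c,s=np.cos(t),np.sin(t)
    P=np.c_[q[:,0]*c-q[:,2]*s,q[:,1],.061+q[:,0]*s+q[:,2]*c]
    return base(x,y,yaw,P)
tops=[[a,b,.084] for a in(-.006,.006) for b in(.009,-.009)]
pc=np.array([[369,46],[418,156],[190,157],[251,247]],float)
# crop left = +y of the lever (tool y, image right, is lever -y); image down = lever -x
pt=np.array([[303,500],[441,499],[299,417],[436,418]])/6+[225-.4,125-.4]
def f(v):
    x,y,w,yaw,t,ox,oy=v; L=lev(x,y,yaw,t,[[0,0,.084]])
    o=[ox,oy]
    return np.r_[proj(np.r_[base(x,y,w,A),L],cs)-ps,proj(np.r_[base(x,y,w,B),L],cd)-pd,
      proj(base(x,y,w,C),cw)+o-pc,1.5*(proj(lev(x,y,yaw,t,tops),cw)+o-pt),[[ox/2,oy/2]]].ravel()
r=least_squares(f,[.53,-.177,-.13,.92,.06,0,0]);print(r.cost,r.x.round(4));print(f(r.x).reshape(-1,2).round(1).tolist())
x,y,w,yaw,t=r.x[:5];g=lev(x,y,yaw,t,[[0,0,.055],[0,0,.084]]);print("bolt",1.4-(yaw-w),"grip,top",g)
for yw in (.5,.92,1.2): print(yw,proj(lev(x,y,yw,t,tops),cw)*6-[6*(225-.4),6*(125-.4)])
E
python3 fit2.py
```

```text
7.22959932427705 [ 0.5301 -0.1768 -0.1303 -0.0027 -0.0024]
7.229599324277317 [ 0.5301 -0.1768 -0.1303 -0.0027 -0.0024]
7.229599324277877 [ 0.5301 -0.1768 -0.1303 -0.0027 -0.0024]
7.229599324284858 [ 0.5301 -0.1768 -0.1303 -0.0027 -0.0024]
7.229599324279535 [ 0.5301 -0.1768 -0.1303 -0.0027 -0.0024]
7.229599324281212 [ 0.5301 -0.1768 -0.1303 -0.0027 -0.0024]
[ 1.7 -0.8  0.6 -1.5 -1.  -0.8  0.7 -0.9  0.3 -0.5 -0.3  0.4 -2.  -0.3
 -0.8 -0.4]
46.052340756597445 [ 0.5294 -0.1795 -0.1256  0.9392  0.0302  1.1545 -1.3401]
[[1.2, -1.8], [-0.1, -2.2], [-1.3, -1.3], [-0.2, -1.6], [0.8, -1.2], [0.6, -0.3], [-1.3, -0.6], [-0.8, -1.1], [1.4, -3.1], [4.5, 1.1], [-3.1, -1.4], [-0.8, 3.6], [-1.4, 1.5], [-0.0, 1.0], [-1.1, -0.7], [1.1, -1.7], [0.6, -0.7]]
bolt 0.33519426894054205 grip,top [[ 0.52846377 -0.18080913  0.11597484]
 [ 0.52794593 -0.18151703  0.14496157]]
0.5 [[267.1207916  479.02883944]
 [398.47140086 534.76752136]
 [305.67842867 394.31771975]
 [438.60840169 451.60881389]]
0.92 [[289.08781108 512.74708254]
 [432.6391499  512.50023128]
 [288.11039759 420.8837658 ]
 [433.9422593  420.62349169]]
1.2 [[310.80279839 529.06788195]
 [448.98878418 490.93627693]
 [283.42716497 441.39015762]
 [423.56626883 402.13633099]]
```

>>> carry_out --pt "0.0075 0.003 0.04 0 0 -0.7 1" --pt "0.0075 0.003 0.08 0 0 -0.7 1" --pt "0.0075 0.003 0.12 0 0 -0.7 1" --pt "0.0075 0.003 0.143 0 0 -0.7 1" --pt "0.0075 0.003 0.143 0 0 -0.7 1"

```text
time: 1.85
eef_pos: [0.5254, -0.1822, 0.1194]
orientation: [-3.134, 0.002, 0.924]
contact_force: [-1.2, 0.3, -0.1]
finger_gap: 0.0852
finger_force: 0.0
```

>>> carry_out --pt "0 0 0 0 0 0 0.15" --pt "0 0 0 0 0 0 0.15" --pt "0 0 0 0 0 0 0.15" --pt "0 0 0 0 0 0 0.15" --pt "0 0 0 0 0 0 0.15" --force 40

```text
time: 2.35
eef_pos: [0.5288, -0.1819, 0.1235]
orientation: [3.14, -0.0, 0.927]
contact_force: [-0.5, 0.3, 5.6]
finger_gap: 0.0177
finger_force: 38.9
```

>>> carry_out --pt "0 0 0 0 0 7 0.15" --pt "0 -0.001 0 0 0 14 0.15" --pt "0.001 -0.001 0 0 0 21 0.15" --pt "0.001 -0.001 0 0 0 28 0.15" --pt "0.001 -0.001 0.0005 0 0 28 0.15"

```text
time: 2.85
eef_pos: [0.5278, -0.1802, 0.1229]
orientation: [-3.142, 0.001, 0.436]
contact_force: [-4.6, 0.7, 10.4]
finger_gap: 0.0172
finger_force: 38.7
```

>>> carry_out --pt "0 0 0 0 0 7 0.15" --pt "0 -0.001 0 0 0 14 0.15" --pt "0 -0.001 0 0 0 21 0.15" --pt "0 -0.001 0 0 0 27 0.15" --pt "0 -0.001 0.0005 0 0 27 0.15"

```text
time: 3.35
eef_pos: [0.5274, -0.1785, 0.1224]
orientation: [-3.14, 0.001, -0.034]
contact_force: [-4.0, 4.6, 10.8]
finger_gap: 0.0176
finger_force: 39.1
```

Run:
```python
from h import *
o=status.get_obs()
for k in("time","eef_pos","orientation","contact_force","wrist_torque","finger_gap","finger_force"):print(k,np.round(o[k],4))
```

```text
time 3.35
eef_pos [ 0.5274 -0.1785  0.1224]
orientation [-3.1404e+00  8.0000e-04 -3.4300e-02]
contact_force [-3.9504  4.5573 10.8137]
wrist_torque [ 0.8316  0.8528 -0.1388]
finger_gap 0.0176
finger_force 39.1337
```

>>> carry_out --pt "0 0 0 0 0 2.5 0.15" --pt "0 0 0 0 0 5 0.15" --pt "0 0 0 0 0 5 0.15"

```text
time: 3.65
eef_pos: [0.5274, -0.1782, 0.1224]
orientation: [-3.14, 0.001, -0.12]
contact_force: [-3.5, 4.8, 9.4]
finger_gap: 0.0175
finger_force: 39.7
```

```bash
cat > s.py <<'E'
from h import *
o=status.get_obs()
for k in("time","eef_pos","orientation","contact_force","wrist_torque","finger_gap","finger_force"):print(k,np.round(o[k],4))
E
python3 s.py
```

```text
time 3.65
eef_pos [ 0.5274 -0.1782  0.1224]
orientation [-3.1401e+00  1.0000e-03 -1.1960e-01]
contact_force [-3.5011  4.8114  9.4358]
wrist_torque [0.9771 0.6924 0.0631]
finger_gap 0.0175
finger_force 39.7437
```

>>> carry_out --pt "0 0 0 0 0 2 0.15" --pt "0 0 0 0 0 4 0.15" --pt "0 0 0 0 0 4 0.15"

```text
time: 3.95
eef_pos: [0.5274, -0.178, 0.1224]
orientation: [-3.14, 0.001, -0.188]
contact_force: [-4.4, 5.3, 9.5]
finger_gap: 0.0173
finger_force: 43.1
```

```bash
python3 s.py
```

```text
time 3.95
eef_pos [ 0.5274 -0.178   0.1224]
orientation [-3.140e+00  1.300e-03 -1.883e-01]
contact_force [-4.4139  5.2786  9.5   ]
wrist_torque [1.1522 0.6764 0.4795]
finger_gap 0.0173
finger_force 43.1325
```

Torque rises sharply past yaw -0.12, so the bolt is snug. Next I release, go up, and move to the +x side to fold.

>>> carry_out --pt "0 0 0 0 0 -2 0.15" --pt "0 0 0 0 0 -2 0.7" --pt "0 0 0 0 0 -2 0.7" --pt "0 0 0 0 0 -2 0.7" --pt "0 0 -0.04 0 0 -2 0.7"

```text
time: 4.45
eef_pos: [0.5252, -0.1783, 0.1572]
orientation: [-3.139, 0.01, -0.156]
contact_force: [0.0, 0.4, -0.4]
finger_gap: 0.0598
finger_force: 0.0
```

>>> carry_out --pt "0 0 -0.03 0 0 0 0.5" --pt "0 0 -0.03 0 0 0 0" --pt "0 0 -0.03 0 0 0 0" --pt "0 0 -0.03 0 0 0 0" --pt "0 0 -0.03 0 0 0 0"

```text
time: 4.95
eef_pos: [0.5272, -0.1792, 0.1902]
orientation: [-3.141, 0.002, -0.155]
contact_force: [0.8, -0.1, 0.2]
finger_gap: -0.0001
finger_force: 0.0
```

```bash
python3 s.py
python3 - <<'E'
from h import *
a=imaging.read_camera("scene")[100:230,160:293]; b=imaging.read_camera("side")[140:270,275:408]
cv2.imwrite("pics/c2.png",cv2.resize(np.hstack([a,b]),None,fx=3,fy=3,interpolation=cv2.INTER_CUBIC))
E
```

```text
time 4.95
eef_pos [ 0.5272 -0.1792  0.1902]
orientation [-3.1409e+00  2.4000e-03 -1.5540e-01]
contact_force [ 0.8184 -0.0634  0.1539]
wrist_torque [-0.0008  0.0014  0.0354]
finger_gap -0.0001
finger_force 0.0
```

View pics/c2.png

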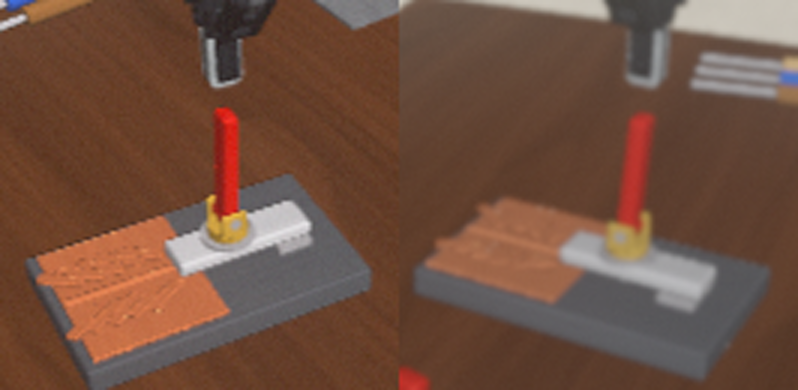

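Both views show the lever still upright, now turned so it folds along the strap, and the shut gripper is above it.

>>> carry_out --pt "0.045 0 0 0 0 -1.7 0" --pt "0.045 0 0 0 0 -1.7 0" --pt "0.045 0 0.025 0 0 -1.7 0" --pt "0.045 0 0.047 0 0 -1.7 0" --pt "0.045 0 0.047 0 0 -1.7 0"

```text
time: 5.55
eef_pos: [0.5704, -0.1855, 0.1411]
orientation: [-3.14, 0.007, -0.126]
contact_force: [-0.3, -0.3, -0.6]
finger_gap: -0.0
finger_force: 0.0
```

>>> carry_out --pt "-0.014 0 0 0 0 0 0" --pt "-0.028 0 0 0 0 0 0" --pt "-0.04 0 0 0 0 0 0" --pt "-0.05 0 0.002 0 0 0 0" --pt "-0.059 0 0.005 0 0 0 0"

```text
time: 6.05
eef_pos: [0.5146, -0.1794, 0.141]
orientation: [3.14, -0.004, -0.126]
contact_force: [3.4, 0.1, -0.1]
finger_gap: 0.0003
finger_force: 1.4
```

```bash
python3 s.py
```

```text
time 6.05
eef_pos [ 0.5146 -0.1794  0.141 ]
orientation [ 3.1405 -0.0041 -0.1258]
contact_force [ 3.43    0.0968 -0.0929]
wrist_torque [ 0.0137 -0.586  -0.0531]
finger_gap 0.0003
finger_force 1.4451
```

>>> carry_out --pt "-0.009 0 0.005 0 0 0 0" --pt "-0.017 0 0.012 0 0 0 0" --pt "-0.023 0 0.019 0 0 0 0" --pt "-0.029 0 0.028 0 0 0 0" --pt "-0.032 0 0.036 0 0 0 0"

```text
time: 6.55
eef_pos: [0.4811, -0.1749, 0.1028]
orientation: [3.142, 0.001, -0.126]
contact_force: [-1.5, -1.0, 3.4]
finger_gap: 0.0001
finger_force: 1.7
```

>>> carry_out --pt "-0.002 0 0.006 0 0 0 0" --pt "-0.003 0 0.01 0 0 0 0" --pt "-0.003 0 0.013 0 0 0 0" --pt "-0.003 0 0.015 0 0 0 0" --pt "-0.003 0 0.015 0 0 0 0"

```text
time: 7.05
eef_pos: [0.479, -0.1744, 0.0882]
orientation: [-3.141, 0.0, -0.126]
contact_force: [0.1, -0.9, 0.0]
finger_gap: 0.0002
finger_force: 0.0
```

```bash
python3 s.py
```

```text
time 7.05
eef_pos [ 0.479  -0.1744  0.0882]
orientation [-3.1413e+00  5.0000e-04 -1.2570e-01]
contact_force [ 0.1109 -0.8566  0.0414]
wrist_torque [-0.0473  0.0246 -0.0162]
finger_gap 0.0002
finger_force 0.0
```

>>> carry_out --pt "0 0 0.001 0 0 0 0" --pt "0 0 0.002 0 0 0 0" --pt "0 0 0.003 0 0 0 0" --pt "0 0 0.003 0 0 0 0"

```text
time: 7.45
eef_pos: [0.4791, -0.1746, 0.087]
orientation: [3.141, -0.001, -0.125]
contact_force: [-6.0, 1.4, 15.9]
finger_gap: -0.0
finger_force: 7.9
```

The stop resists firmly with 16 N, so the lever is flat. I'll lift off and check.

>>> carry_out --pt "0 0 -0.02 0 0 0 0" --pt "0 0 -0.05 0 0 0 0" --pt "0 0 -0.09 0 0 0 0" --pt "0 0 -0.09 0 0 0 0" --pt "0 0 -0.09 0 0 0 0"

```text
time: 7.95
eef_pos: [0.4795, -0.1747, 0.1762]
orientation: [3.141, -0.002, -0.126]
contact_force: [0.5, -0.0, -0.3]
finger_gap: 0.0001
finger_force: 0.0
```

```bash
python3 s.py
python3 - <<'E'
from h import *
a=imaging.read_camera("scene")[100:230,160:293]; b=imaging.read_camera("side")[140:270,275:408]
cv2.imwrite("pics/c3.png",cv2.resize(np.hstack([a,b]),None,fx=3,fy=3,interpolation=cv2.INTER_CUBIC))
E
```

```text
time 7.95
eef_pos [ 0.4795 -0.1747  0.1762]
orientation [ 3.1409e+00 -2.3000e-03 -1.2560e-01]
contact_force [ 0.5084 -0.0153 -0.2533]
wrist_torque [-0.0248  0.0119 -0.0389]
finger_gap 0.0001
finger_force 0.0
```

View pics/c3.png

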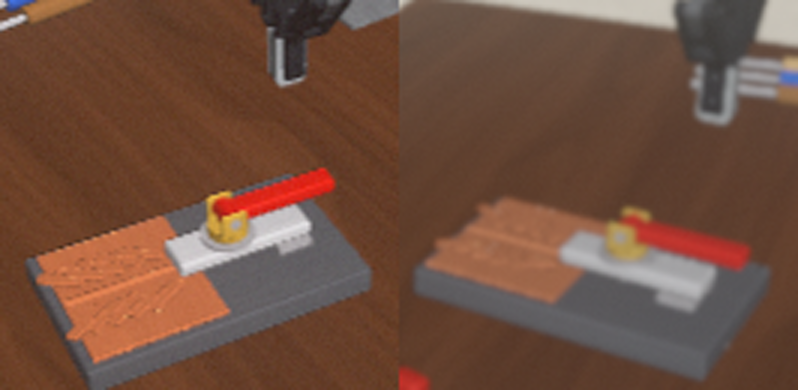

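The lever lies flat along the strap and the gripper is clear of it in both views.

```bash
python3 -c "
from bench import order; print(order.finish_job())"
```

```text
the job is handed in; nothing more can be done
None
```

I turned the copper clamp's bolt clockwise to its snug stop with the lever upright, folded the lever flat along the strap and handed the job in at about 8 s. The robot kept away from the spare clamp; the judge's verdict was not shown.

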